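# Serve the candy ball: load the dish, lift it, turn it a quarter and hold it level

### The job

Take the loose red candy ball out of the dispenser's catch tray, put it in the white dished plate and let it settle in the middle. Then lift the plate by its wooden grip bar straight up, at least 5 cm clear of the cork mat, and only then turn it level through a quarter turn above the mat until its blue tab is over the mat's blue dot; the ball must stay inside the blue ring all the while. Finish holding the plate there, level and still, with the ball in the middle: do not put it down or let go, and leave the mug, salt shaker, egg timer and tape roll where they are.

Things in the scene. Friction and masses are not known exactly. Their poses are not given: they have to be found in the camera images.
- ball: Loose red hard-candy ball, 44 mm in diameter, 60 g, lying in the dispenser's catch tray at the start. The body's origin is not its centre and turns as it rolls: use ball_center.
- ball_center (a point): Centre of the red ball (22 mm above what it lies on).
- dispenser: Fixed white round candy dispenser, 112 mm across, 206 mm high, grey catch tray in front. Origin under the middle of the round body; tray on its -x side: from 47 to 197 mm from the origin, 172 mm wide (y), floor 6 mm and rim 14 mm above the table, rim 6 mm thick. The ball lies about 145 mm along -x, near y = 0. A chute lip reaches to 80 mm from the origin, up to 30 mm high.
- dish: Loose white ceramic dished plate on the cork mat, 230 mm across, rim 29 mm high, 0.35 kg, with an arched handle over it. Origin: centre of its underside. +x points to the blue tab on the rim. The handle spans it along y: 8 mm steel legs from the rim at y = +-110 mm lean in to a wooden bar over the centre; all within 6 mm of the plane x = 0. Hung by the bar's middle it stays level.
- dish_centre (a point): Middle of the plate's inside floor, 8 mm above the underside. The floor is a cone rising 5 degrees outward to radius 105 mm: a ball set down in it rolls to the middle and stops within about 3 s. A thin blue ring of radius 30 mm is drawn round the middle. Room to lower the ball in beside the handle: 70 to 78 mm from the middle along the plate's x, either side.
- dish_grip (a point): Middle of the wooden grip bar, 112 mm above the plate's underside. The bar is 100 mm long (along the plate's y), 12 mm thick (x), 18 mm high; pinch it across its thickness, from above.
- dish_tab (a point): Upper face of the blue thumb tab on the plate's rim, 125 mm from the plate's axis along its +x.
- mat: Fixed flat cork mat, round, radius 115 mm, 4 mm thick, with a tab on its +x side. Origin at the centre of its underside, on the table. At the start the plate stands on its middle, the plate's blue tab about a quarter turn clockwise (from above) from the dot, so the plate must turn a quarter anticlockwise.
- mat_dot (a point): Blue dot, 28 mm across, on the mat's tab, 146 mm from the mat's centre along its +x, 4 mm above the table.
- mug_1: Bystander: blue mug with handle, 85x117x98 mm, origin at the centre of its underside.
- salt_shaker: Bystander: salt shaker, 44 mm across, 90 mm high, origin at the centre of its underside.
- egg_timer: Bystander: grey and white egg timer, 58 mm across, 54 mm high, origin at the centre of its underside.
- tape_1: Bystander: roll of black tape lying flat, 60 mm across, 19 mm high, origin at the centre of its underside.

How it is judged:
By the outcome, as a careful person would: the job done as asked, in the order asked, and still so for the second after the job is handed in, while the arm keeps its last pose, push and grip.
It also fails if it takes over 61 s, if anything falls off the work surface, if the arm or the gripper's body presses on something with over 40 N, if the wrist force passes 120 N, or if a joint passes its speed limit or range.

### The arm

A 6-joint arm with a two-finger parallel gripper is mounted at the origin on a cart in front of the work surface, level with it; the furniture and walls round the work are solid. World frame = base frame: x ahead of the robot, y to its left, z up, the work surface at z = 0. Lengths are in mm, angles in rad, forces in N, time in s.
With the tool pointing down it reaches from about 325 to 875 mm from the base axis. Payload 4.4 kg.
Tool frame: the origin (TCP) lies on the centre line of the jaws, within the pads' length; the fingertips stand ahead of it and the grasp point (between the pads) lies 6 mm ahead of it (ctrl.tcp_to_tips is the z of the fingertips in the tool frame, in mm); z points along the fingers, y is the direction in which the jaws open and shut (so a half turn about z gives the same grasp; the last joint's range is limited). The gripper opens to 85 mm and grips with 20 to 120 N. Pads are 22 mm wide; open, the fingers measure 114 mm over their backs; the gripper's body (76 mm by 85 mm) begins 54 mm behind the grasp point. The pads swing forward as they close: fully open they stand 13 mm farther back than shut.
Start: joints at [-1.319, 0.207, 1.542, -0, 1.393, -0.15], TCP at [225.386, -528.988, 256.282] pointing down, gripper open.
Joint ranges: [-2.73, 2.73], [-0.86, 2.22], [0.23, 2.46], [-1.11, 4.25], [0.08, 2.63], [-2.82, 2.82]. Speed limits (rad/s): [2.79, 2.79, 3.14, 3.14, 3.14, 3.14].

### API

Orientations are given as a 3x3 rotation matrix whose columns are the frame's x, y, z axes.
In Python, from plant import ctrl, sensors, optics gives the robot as it stands. Calls block until the motion is done:
- ctrl.move_ptp(position, orientation): joint-space move of the TCP to a pose.
- ctrl.move_l(position, rot=None, vel=150, threshold=None): straight line of the TCP; rot=None keeps the orientation; vel is the mean speed in mm/s. With threshold (N) it stops when the force on the tool has changed by that much, and returns True; else False.
- ctrl.set_joints(angles): joint-space move.
- ctrl.gripper_to(opening, force=None): finger opening in mm; force is the grip in N (None keeps the last); returns when the fingers have stopped.
- ctrl.hold(seconds).
- ctrl.solve_ik(position, orientation): joint angles nearest the present ones, or None.
- sensors.read_state(): the state.
- optics.grab_frame(name): name is "scene" or "top" or "wrist"; returns (picture, depth): 400x640x3 uint8, red, green, blue; 400x640 float32, mm along the optical axis (not along the pixel's ray), 0 where there is no reading.
- optics.camera_params(name): a dict with "mtx" (3x3 intrinsics, pixels), "R" (3x3) and "t" (3): a world point X has camera coordinates R X + t; the wrist camera has in their place "T_tool_cam" (4x4, takes a point from camera to tool coordinates, whose origin is the TCP and whose axes are the flange's). Camera axes: x right, y down, z forward; pixel columns grow to the right and rows downward; lengths in mm; the calibration is good to about 2 mm. The wrist camera is an equidistant fisheye: a pixel r from the principal point sees the ray r / f radians off the axis. A picture is of the moment at which its call begins: read the wrist's pose just before it. camera_params takes no time and is no camera call.
A pose or a line that the arm cannot do raises ctrl.MotionError and nothing moves.
- ctrl.finish_job(): hands the job in, once; it reports no verdict.
The state is a dict: "t": time; "q": joint angles; "qvel": joint speeds; "tau": joint torques, N m; "eef_pos": TCP position; "eef_rot": TCP orientation; "force": force on the tool from outside, world axes, zero at the start; "wrist_torque": the same for the moment, N m; "grip_width": finger opening in mm.
Only numpy, scipy, OpenCV 4.12 (cv2) and the standard library are available. Lean on these libraries where they do the work, as an engineer would, in place of code of your own. Each camera call takes 0.05 s, during which the arm holds its last target.

## Working session

There is one attempt and no reset: what is moved stays moved. The work goes in short steps, each a Python script; the robot and the scene stay as the last script left them, time stands still between calls to the robot, and variables do not carry over. Pictures are saved under pics/ and viewed, and the job is handed in when it is done.

```bash
ls; mkdir -p pics; python3 - <<'E'
from plant import ctrl,sensors,optics
import cv2,numpy as np
s=sensors.read_state();print(s['t'],s['force'],s['grip_width'],ctrl.tcp_to_tips,s['eef_rot'])
for n in ("scene","top"):
    p,d=optics.grab_frame(n);cv2.imwrite(f"pics/{n}0.png",p[:,:,::-1]);np.save(f"pics/{n}0.npy",d)
    c=optics.camera_params(n);print(n,c)
E
```

```text
pics
0.0 [0.35423727 0.31468505 0.17792438] 85.12684886465189 25.0 [[ 9.19967868e-01  3.91993315e-01 -6.03027305e-04]
 [ 3.91993633e-01 -9.19965107e-01  2.27904991e-03]
 [ 3.38608250e-04 -2.33303555e-03 -9.99997221e-01]]
scene {'mtx': array([[473.94863027,   0.        , 328.00358262],
       [  0.        , 473.94863027, 198.65540221],
       [  0.        ,   0.        ,   1.        ]]), 'R': array([[-0.58849381, -0.80842856,  0.01087645],
       [-0.36777642,  0.25569338, -0.89407013],
       [ 0.72001079, -0.53015484, -0.44779493]]), 't': array([ 312.61986693,  274.46893305, 1117.8074585 ])}
top {'mtx': array([[433.68123459,   0.        , 313.22783113],
       [  0.        , 433.68123459, 197.70101399],
       [  0.        ,   0.        ,   1.        ]]), 'R': array([[-0.02272678, -0.9995366 , -0.0202502 ],
       [-0.99450852,  0.02467297, -0.1017057 ],
       [ 0.1021582 ,  0.01782756, -0.99460841]]), 't': array([  32.62589207,  533.22709659, 1137.19033945])}
```

View pics/top0.png

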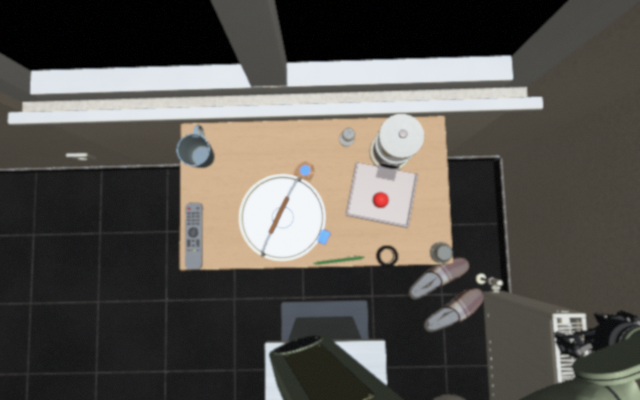

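View pics/scene0.png

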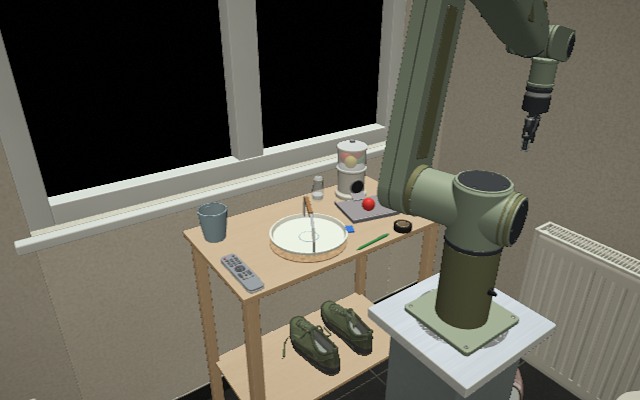

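The top view shows the plate at about (283,217) with its tab at (323,237), the mat dot at (305,171) and the ball at (381,199). The tape is at (387,255), the timer at (441,252), the mug at (195,150), the salt shaker at (347,136) and the dispenser at (400,140).

```bash
cat > h.py <<'E'
import numpy as np,cv2
from plant import ctrl,sensors,optics
def ray(n,u,v):
    c=optics.camera_params(n);K,R,t=c['mtx'],c['R'],c['t']
    C=-R.T@t; d=R.T@np.linalg.inv(K)@np.array([u,v,1.]); return C,d
def at_z(n,u,v,z):
    C,d=ray(n,u,v); return C+d*(z-C[2])/d[2]
def proj(n,X):
    c=optics.camera_params(n);p=c['mtx']@(c['R']@np.array(X,float)+c['t']);return p[:2]/p[2]
def cents(img,mask,minA=8):
    k,l,st,ce=cv2.connectedComponentsWithStats(mask.astype(np.uint8))
    return [(st[i,4],ce[i].round(1)) for i in range(1,k) if st[i,4]>=minA]
E
python3 - <<'E'
from h import *
im=cv2.imread('pics/top0.png')[:,:,::-1].astype(int)
sub=np.zeros(im.shape[:2],bool);sub[115:272,175:455]=1
r,g,b=im[...,0],im[...,1],im[...,2]
for nm,m,zs in (('red',(r>150)&(g<90)&(b<90),[28]),('blue',(b>r+70)&(b>180),[4,33]),('white',(r>215)&(g>215)&(b>215),[33]),('bar',(r>g+50)&(r<175)&(g<110),[116])):
    for a,c in cents(im,m&sub): print(nm,a,c,[at_z('top',*c,z).round(1) for z in zs])
d=np.load('pics/top0.npy')
for u,v in [(381,199),(303,171),(323,237),(283,217),(281,213),(400,122),(340,240),(360,200)]:
    C,dd=ray('top',u,v);print(u,v,im[v,u],d[v,u],(C+dd*d[v,u]).round(1))
c=cv2.resize(im[115:272,175:455].astype(np.uint8)[:,:,::-1],(800,448),interpolation=cv2.INTER_CUBIC);cv2.imwrite('pics/c0.png',c)
E
```

```text
red 158 [380.2 199.6] [array([ 524.3, -159.1,   28. ])]
blue 67 [304.9 169.9] [array([613.9,  41.6,   4. ]), array([609. ,  40.6,  33. ])]
blue 111 [323.3 236.2] [array([430.6,  -4.6,   4. ]), array([430.2,  -4.5,  33. ])]
white 169 [209.1 115.6] [array([766.4, 299.9,  33. ])]
white 1252 [401.5 135. ] [array([ 697.6, -222.5,   33. ])]
white 213 [255.4 206.5] [array([513.5, 175. ,  33. ])]
white 1905 [263.6 208.9] [array([506.5, 153.1,  33. ])]
white 105 [318.1 202.6] [array([519.8,   7.1,  33. ])]
white 2683 [295.9 225.6] [array([459.9,  67.6,  33. ])]
white 697 [372.  207.1] [array([ 504.3, -135.9,   33. ])]
bar 18 [374.9 202. ] [array([ 510.3, -133.8,  116. ])]
381 199 [238  86  77] 1139.1514 [ 523.8 -158.4   49. ]
303 171 [119 182 247] 1196.9312 [611.1  46.9   3.5]
323 237 [123 186 247] 1149.7938 [428.1  -3.6  31.2]
283 217 [243 246 249] 1177.1298 [484.9 103.5  11.5]
281 213 [164 141 128] 1065.8568 [488.2  98.3 123.6]
400 122 [224 227 227] 1005.7217 [ 687.6 -188.4  199.4]
340 240 [210 180 146] 1178.635 [419.3 -49.7   0.5]
360 200 [223 217 217] 1179.7784 [ 526.3 -106.8    9.3]
```

View pics/c0.png

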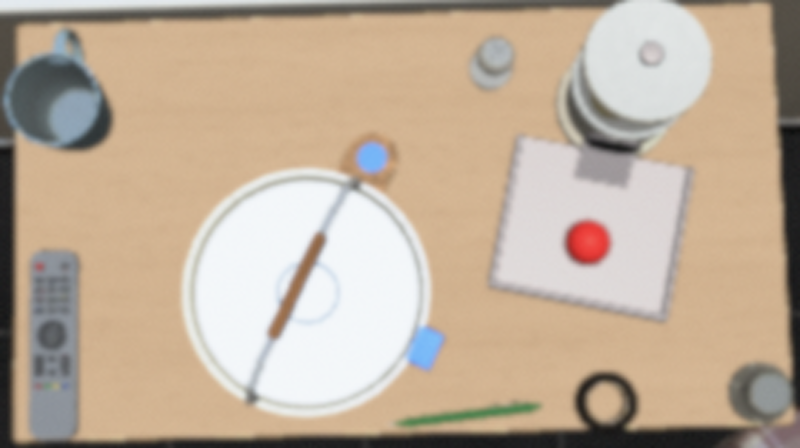

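The enlarged crop confirms this: the plate's rim spans x 182–431 and y 168–417, and its handle runs from (250,398) to (356,183). The ball is at (588,242), with the tray's long edges running slightly down to the right. Next I'll fit the plate and mat poses and check the reach.

```bash
python3 - <<'E'
from h import *
from scipy.optimize import least_squares
im=cv2.imread('pics/top0.png')
def c2p(p): p=np.array(p,float); return np.array([175+p[0]*280/800,115+p[1]*157/448])-0.3
# rim outer edge: radial gradient search
g=cv2.cvtColor(im,cv2.COLOR_BGR2GRAY).astype(np.float32); s=im.min(2).astype(np.float32)
c=np.array([485.,103.]);
for it in range(4):
    pts=[]
    for a in np.linspace(0,2*np.pi,90,endpoint=False):
        rr=np.arange(100,130,.5); P=np.array([proj('top',[c[0]+r*np.cos(a),c[1]+r*np.sin(a),31]) for r in rr]).astype(np.float32)
        v=cv2.remap(s,P[:,0:1],P[:,1:2],cv2.INTER_LINEAR)[:,0]; gr=np.gradient(v); k=gr.argmin()
        if gr[k]<-3: pts.append(np.r_[c+rr[k]*np.array([np.cos(a),np.sin(a)])])
    pts=np.array(pts)
    f=lambda p: np.hypot(pts[:,0]-p[0],pts[:,1]-p[1])-p[2]
    r=least_squares(f,[*c,115],loss='soft_l1'); c=r.x[:2]
print('rim',r.x,len(pts),np.abs(r.fun).mean())
b1=at_z('top',*c2p((320,236)),120);b2=at_z('top',*c2p((273,335)),120);print('bar',b1,b2,(b1+b2)/2,np.degrees(np.arctan2(*(b1-b2)[1::-1])))
l1=at_z('top',*c2p((355,184)),33);l2=at_z('top',*c2p((251,398)),33);print('legs',(l1+l2)/2,np.degrees(np.arctan2(*(l1-l2)[1::-1])))
tab=at_z('top',323.3,236.2,31)[:2];dot=at_z('top',304.9,169.9,4)[:2]
print('tab ang',np.degrees(np.arctan2(*(tab-c)[::-1])),np.linalg.norm(tab-c),'dot',np.degrees(np.arctan2(*(dot-c)[::-1])),np.linalg.norm(dot-c))
t=[at_z('top',*c2p(p),14) for p in ((490,287),(664,320),(693,168),(519,135))];print('tray',np.round(t,0))
for a,b in((0,1),(3,2)): print(np.degrees(np.arctan2(*(t[b]-t[a])[1::-1])))
print(optics.camera_params('wrist'))
E
```

```text
Traceback (most recent call last):
  File "h.py", line 9, in proj
    c=optics.camera_params(n);p=c['mtx']@(c['R']@np.array(X,float)+c['t']);return p[:2]/p[2]
ValueError: time passes only in moves, steps and waits
```

```bash
sed -i 's/^def ray/_P={}\ndef cp(n):\n    if n not in _P: _P[n]=optics.camera_params(n)\n    return _P[n]\ndef ray/; s/c=optics.camera_params(n)/c=cp(n)/' h.py; cat > fit.py <<'E'
from h import *
from scipy.optimize import least_squares
im=cv2.imread('pics/top0.png')
def c2p(p): p=np.array(p,float); return np.array([175+p[0]*280/800,115+p[1]*157/448])-0.3
s=im.min(2).astype(np.float32)
c=np.array([485.,103.]);
for it in range(4):
    pts=[]
    for a in np.linspace(0,2*np.pi,90,endpoint=False):
        rr=np.arange(100,130,.5); P=np.array([proj('top',[c[0]+r*np.cos(a),c[1]+r*np.sin(a),31]) for r in rr]).astype(np.float32)
        v=cv2.remap(s,P[:,0:1],P[:,1:2],cv2.INTER_LINEAR)[:,0]; gr=np.gradient(v); k=gr.argmin()
        if gr[k]<-3: pts.append(np.r_[c+rr[k]*np.array([np.cos(a),np.sin(a)])])
    pts=np.array(pts)
    f=lambda p: np.hypot(pts[:,0]-p[0],pts[:,1]-p[1])-p[2]
    r=least_squares(f,[*c,115],loss='soft_l1'); c=r.x[:2]
print('rim',r.x,len(pts),np.abs(r.fun).mean())
b1=at_z('top',*c2p((320,236)),120);b2=at_z('top',*c2p((273,335)),120);print('bar',b1,b2,(b1+b2)/2,np.degrees(np.arctan2(*(b1-b2)[1::-1])))
l1=at_z('top',*c2p((355,184)),33);l2=at_z('top',*c2p((251,398)),33);print('legs',(l1+l2)/2,np.degrees(np.arctan2(*(l1-l2)[1::-1])))
tab=at_z('top',323.3,236.2,31)[:2];dot=at_z('top',304.9,169.9,4)[:2]
print('tab ang',np.degrees(np.arctan2(*(tab-c)[::-1])),np.linalg.norm(tab-c),'dot',np.degrees(np.arctan2(*(dot-c)[::-1])),np.linalg.norm(dot-c))
t=[at_z('top',*c2p(p),14) for p in ((490,287),(664,320),(693,168),(519,135))];print('tray',np.round(t,0))
for a,b in((0,1),(3,2)): print(np.degrees(np.arctan2(*(t[b]-t[a])[1::-1])))
print(cp('wrist'))
E
python3 fit.py
```

```text
rim [484.95811428 105.40826244 116.40969886] 90 1.395078313983299
bar [526.71670684  83.9071343  120.        ] [442.06095193 125.77283376 120.        ] [484.38882939 104.83998403 120.        ] -26.314260104307895
legs [485.39260286 107.15085486  33.        ] -26.872736043090043
tab ang -116.47704830382362 122.78169021773945 dot -26.32697000744278 143.8973487216288
tray [[ 485.  -68.   14.]
 [ 450. -230.   14.]
 [ 594. -264.   14.]
 [ 630. -100.   14.]]
-102.16434329753304
-102.4474250095398
{'mtx': array([[309.70691629,   0.        , 323.87092421],
       [  0.        , 309.70691629, 202.17521278],
       [  0.        ,   0.        ,   1.        ]]), 'T_tool_cam': array([[ 7.36980705e-04, -9.45664201e-01, -3.25144085e-01,
         8.39513783e+01],
       [ 9.99999558e-01,  8.86704101e-04, -3.12304453e-04,
        -2.75235043e-01],
       [ 5.83641735e-04, -3.25143711e-01,  9.45664436e-01,
        -1.16991565e+02],
       [ 0.00000000e+00,  0.00000000e+00,  0.00000000e+00,
         1.00000000e+00]])}
```

```bash
cat >> h.py <<'E'
def Rz(deg):
    a=np.radians(deg);x=np.array([np.cos(a),np.sin(a),0]);z=np.array([0,0,-1.]);return np.stack([x,np.cross(z,x),z],1)
ball=np.array([524.3,-159.1,28.]);dc=np.array([485.,105.5]);yaw=-116.5;dot=-26.3
u=lambda d:np.array([np.cos(np.radians(d)),np.sin(np.radians(d))])
E
python3 - <<'E'
from h import *
for nm,p,th in [('ball',[*ball[:2],150],167.7),('ball',[*ball[:2],40],-12.3),('place+x',[*(dc+74*u(yaw)),150],yaw),('place+x flip',[*(dc+74*u(yaw)),150],yaw+180),('place-x',[*(dc-74*u(yaw)),150],yaw+180),
  ('grip a',[*dc,122],yaw),('grip b',[*dc,122],yaw+180),('gripb',[*dc,122],yaw+90)]:
    pass
for th in range(-180,180,20):
    print(th,[None if (q:=ctrl.solve_ik(np.array(p,float),Rz(th))) is None else round(float(q[5]),2) for p in ([*ball[:2],40],[*(dc+74*u(yaw)),45],[*(dc-74*u(yaw)),45],[*dc,122],[*dc,200])])
E
```

```text
-180 [-2.02, -1.68, -1.41, -1.53, -1.53]
-160 [-2.37, -2.02, -1.76, -1.88, -1.88]
-140 [-2.72, -2.37, -2.11, -2.23, -2.23]
-120 [None, -2.72, -2.46, -2.58, -2.58]
-100 [None, None, -2.81, None, None]
-80 [2.51, None, None, None, None]
-60 [2.17, 2.51, 2.78, 2.66, 2.66]
-40 [1.82, 2.16, 2.43, 2.31, 2.31]
-20 [1.47, 1.82, 2.08, 1.96, 1.96]
0 [1.12, 1.47, 1.73, 1.61, 1.61]
20 [0.77, 1.12, 1.38, 1.26, 1.26]
40 [0.42, 0.77, 1.03, 0.91, 0.91]
60 [0.07, 0.42, 0.69, 0.56, 0.56]
80 [-0.28, 0.07, 0.34, 0.21, 0.21]
100 [-0.63, -0.28, -0.01, -0.13, -0.13]
120 [-0.98, -0.63, -0.36, -0.48, -0.48]
140 [-1.33, -0.98, -0.71, -0.83, -0.83]
160 [-1.67, -1.33, -1.06, -1.18, -1.18]
```

```bash
python3 - <<'E'
from h import *
ctrl.move_ptp(np.array([*ball[:2],170.]),Rz(167.7))
s=sensors.read_state();p,d=optics.grab_frame('wrist');cv2.imwrite('pics/w1.png',p[:,:,::-1])
np.savez('pics/w1.npz',p=p,d=d,pos=s['eef_pos'],rot=s['eef_rot']);print(s['t'],s['eef_pos'],s['force'])
E
```

```text
1.8583 [ 524.35895583 -159.84738238  170.22056286] [ 0.0264633   0.67815392 -0.13632104]
```

View pics/w1.png

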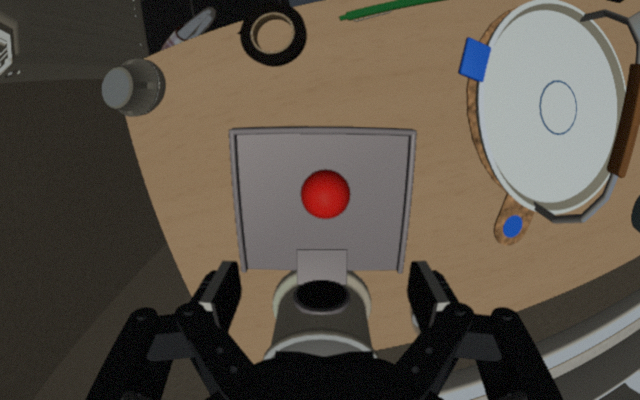

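The wrist view shows the ball at (326,194), squarely in the tray. The plate is at upper right, with its ring at (558,106), tab at (475,60) and the mat dot at (513,226).

```bash
cat >> h.py <<'E'
def wray(pos,rot,uv):
    c=cp('wrist');K=c['mtx'];T=c['T_tool_cam'];x=(np.array(uv)-K[:2,2])/K[0,0];r=np.linalg.norm(x)
    d=np.array([*(np.sin(r)*x/r),np.cos(r)]) if r>0 else np.array([0,0,1.])
    return rot@T[:3,3]+pos, rot@T[:3,:3]@d
def wz(pos,rot,uv,z):
    C,d=wray(pos,rot,uv);return C+d*(z-C[2])/d[2]
E
python3 - <<'E'
from h import *
f=np.load('pics/w1.npz');p=f['p'].astype(int);pos,rot=f['pos'],f['rot']
r,g,b=p[...,0],p[...,1],p[...,2]
for a,c in cents(p,(r>110)&(g<60)&(b<60),100): print('red',a,c,wz(pos,rot,c,28))
for a,c in cents(p,(b>r+80)&(b>g+30),60): print('blue',a,c,wz(pos,rot,c,4),wz(pos,rot,c,33))
print('ring',wz(pos,rot,(558,107),14))
E
```

```text
red 1548 [324.3 196.7] [ 524.60801745 -159.11264321   28.        ]
blue 893 [474.6  59.5] [426.61905183  10.50507751   4.        ] [428.18308531  -5.06935863  33.        ]
blue 294 [512.4 225.9] [611.89011774  42.54681015   4.        ] [594.48010527  23.69090475  33.        ]
ring [482.57643011 105.80580549  14.        ]
```

```bash
python3 - <<'E'
from h import *
b=ball[:2]+[0.1,0]
print(ctrl.move_l(np.array([*b,37.]),Rz(167.7),vel=150,threshold=15))
ctrl.gripper_to(40,force=30)
s=sensors.read_state();print(s['t'],s['grip_width'],s['eef_pos'],s['force'])
ctrl.move_l(np.array([*b,130.]),vel=150)
s=sensors.read_state();print(s['t'],s['grip_width'],s['force'])
p,d=optics.grab_frame('wrist');cv2.imwrite('pics/w2.png',p[:,:,::-1])
E
```

```text
False
3.4167 42.16408023816154 [ 525.01610622 -159.51620352   37.89725014] [-1.45669307  0.05663263  5.34262154]
4.1833 42.759031508755506 [ 0.0893705  -0.07827042 -1.04665215]
```

View pics/w2.png

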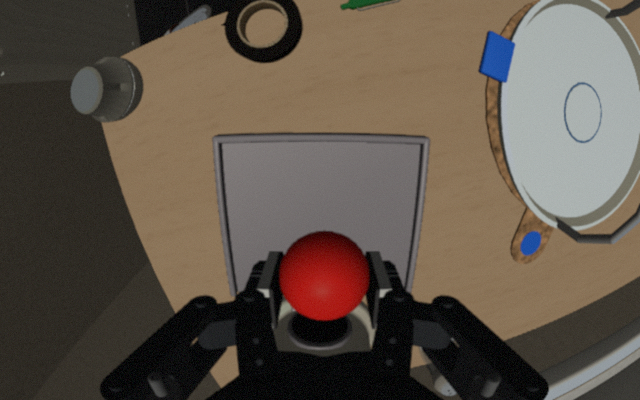

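Holding the ball (width 42.8 mm; in the picture it sits at (324,276) between the pads). Next it goes to the plate's -x side.

```bash
python3 - <<'E'
from h import *
R=Rz(63.5);t=dc-74*u(yaw)
ctrl.move_l(np.array([*ball[:2],200.]),vel=150)
ctrl.move_ptp(np.array([*t,200.]),R)
s=sensors.read_state();print(s['t'],s['grip_width'],s['eef_pos'],s['force'])
p,d=optics.grab_frame('wrist');cv2.imwrite('pics/w3.png',p[:,:,::-1]);np.savez('pics/w3.npz',p=p,d=d,pos=s['eef_pos'],rot=s['eef_rot'])
p,d=optics.grab_frame('top');cv2.imwrite('pics/t3.png',cv2.resize(p[115:272,175:455,::-1],(800,448)))
E
```

```text
6.9333 42.45104981728659 [518.00650416 171.37336157 199.71256965] [ 0.54207296  0.32439752 -1.26141758]
```

View pics/w3.png

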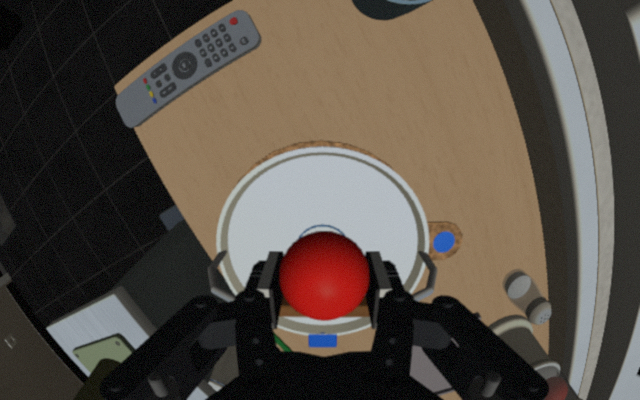

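View pics/t3.png

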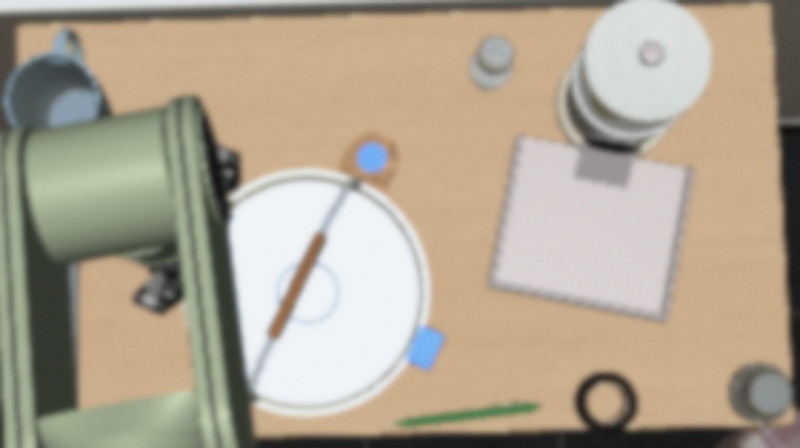

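The wrist view has the plate symmetric about the jaw centre line (legs at about (218,270) and (432,272)), and the ball is still held. The top view shows everything else unmoved. Lowering and releasing.

```bash
python3 - <<'E'
from h import *
R=Rz(63.5);t=dc-74*u(yaw)
ctrl.move_l(np.array([*t,80.]),R,vel=150)
print(ctrl.move_l(np.array([*t,52.5]),R,vel=40,threshold=6))
s=sensors.read_state();print(s['t'],s['grip_width'],s['eef_pos'],s['force'])
ctrl.gripper_to(58,force=30)
s=sensors.read_state();print(s['t'],s['grip_width'])
ctrl.hold(0.8)
p,d=optics.grab_frame('wrist');cv2.imwrite('pics/w4.png',p[:,:,::-1])
E
```

```text
False
8.8167 42.07395446219564 [518.15445743 171.73677601  52.51209237] [ 0.9855813  -0.22773168  0.47438156]
9.1167 57.92847472921754
```

View pics/w4.png

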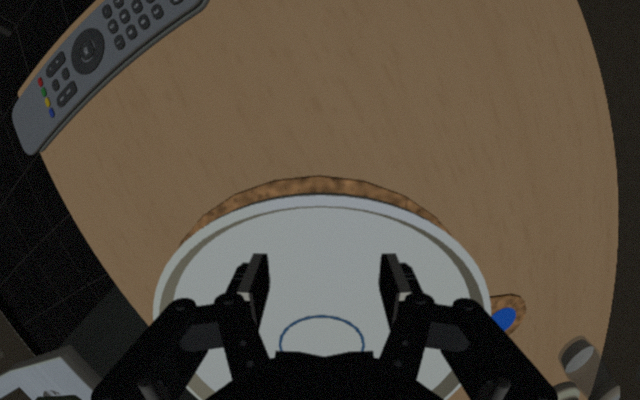

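The ball has left the jaws and rolled inward, and the pads are clear at (258,290) and (388,290). Going up to look from above the bar.

```bash
python3 - <<'E'
from h import *
R=Rz(63.5);t=dc-74*u(yaw)
ctrl.move_l(np.array([*t,225.]),R,vel=170)
ctrl.move_l(np.array([*dc,225.]),R,vel=120)
ctrl.gripper_to(60)
ctrl.hold(0.5)
s=sensors.read_state();p,d=optics.grab_frame('wrist');cv2.imwrite('pics/w5.png',p[:,:,::-1]);np.savez('pics/w5.npz',p=p,d=d,pos=s['eef_pos'],rot=s['eef_rot'])
print(s['t'],s['eef_pos'])
p,d=optics.grab_frame('scene');cv2.imwrite('pics/s5.png',cv2.resize(p[180:290,180:440,::-1],(780,330)))
E
```

```text
12.6167 [484.98447782 105.51819419 224.99464962]
```

View pics/w5.png

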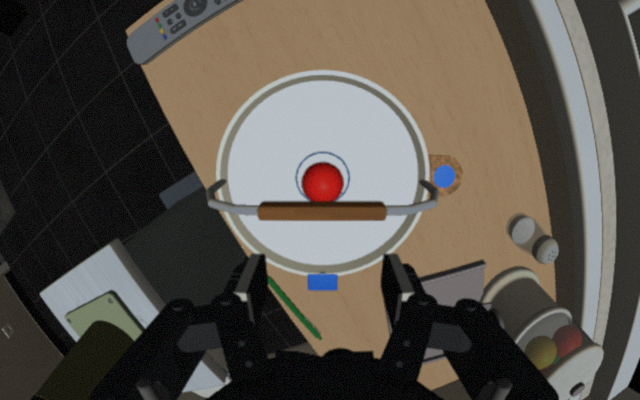

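View pics/s5.png

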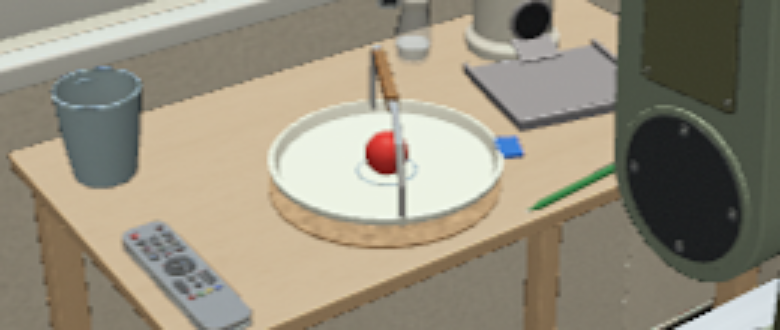

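The ball lies in the ring (ball (323,183), ring centre (322,177); its height explains the offset). The bar spans (258,211)–(386,211). I'll refine the bar's pose from this picture.

```bash
python3 - <<'E'
from h import *
f=np.load('pics/w5.npz');p=f['p'].astype(int);pos,rot=f['pos'],f['rot']
r,g,b=p[...,0],p[...,1],p[...,2]
sub=np.zeros(r.shape,bool);sub[195:230,240:400]=1
m=(r>g+25)&(g<100)&(b<80)&sub&(r<150)
n,l,st,ce=cv2.connectedComponentsWithStats(m.astype(np.uint8));i=1+st[1:,4].argmax();print(st[i],ce[i])
ys,xs=np.nonzero(l==i)
print([ (x,ys[xs==x].min(),ys[xs==x].max()) for x in (262,290,322,354,382)])
L,Rr=st[i,0],st[i,0]+st[i,2]-1
for z in (116,125):
  A=wz(pos,rot,(L,211),z);B=wz(pos,rot,(Rr,211.5),z);print(z,A,B,(A+B)/2,np.linalg.norm(A-B),np.degrees(np.arctan2(*(B-A)[1::-1])))
for a,c in cents(p,(b>r+80)&(b>g+30),60):
  for z in (4,33):
    X=wz(pos,rot,c,z);print('blue',a,c,X,np.degrees(np.arctan2(*(X[:2]-dc)[::-1])),np.linalg.norm(X[:2]-dc))
for a,c in cents(p,(r>110)&(g<60)&(b<60),100): print('ball',a,c,wz(pos,rot,c,34.2))
ys,xs=np.nonzero((b>r+15)&(g<170)&(np.hypot(np.arange(640)[None]-322,np.arange(400)[:,None]-177)<36)&(r>40)); 
P=np.array([wz(pos,rot,(x,y),14.6)[:2] for x,y in zip(xs,ys)])
A=np.c_[2*P,np.ones(len(P))];s=np.linalg.lstsq(A,(P**2).sum(1),rcond=None)[0];print('ring',s[:2],np.sqrt(s[2]+s[0]**2+s[1]**2),len(P))
E
```

```text
[ 258  206  128   14 1636] [321.44865526 212.97738386]
[(262, np.int64(207), np.int64(219)), (290, np.int64(207), np.int64(219)), (322, np.int64(207), np.int64(219)), (354, np.int64(207), np.int64(219)), (382, np.int64(207), np.int64(219))]
116 [437.72174324 128.05689611 116.        ] [527.46540408  82.94086947 116.        ] [482.59357366 105.49888279 116.        ] 100.44590843498683 -26.68963872486543
125 [441.08842489 130.16497728 125.        ] [527.25797818  86.84572972 125.        ] [484.17320153 108.5053535  125.        ] 96.44557596478828 -26.689638724865414
blue 352 [443.9 176.1] [612.14303272  42.92644148   4.        ] -26.2041467764386 141.70674294392285
blue 352 [443.9 176.1] [604.43056973  54.77263384  33.        ] -23.013046142517677 129.75718347291752
blue 455 [322.1 281.5] [420.04797369 -19.37227993   4.        ] -117.4810915370833 140.75458079973038
blue 455 [322.1 281.5] [428.81779475  -2.18068604  33.        ] -117.55322051055579 121.45604280130563
ball 1132 [322.7 183.5] [483.16034019 105.02724683  34.2       ]
ring [482.96563285 105.94347194] 28.83568752285012 379
```

```bash
python3 - <<'E'
from h import *
R=Rz(63.3);c=np.array([484.,105.5])
ctrl.gripper_to(45)
print(ctrl.move_l(np.array([*c,122.]),R,vel=90,threshold=10))
ctrl.gripper_to(20,force=30)
ctrl.gripper_to(8,force=70)
s=sensors.read_state();print(s['t'],s['grip_width'],s['eef_pos'],s['force'],s['wrist_torque'])
ctrl.hold(0.3)
p,d=optics.grab_frame('wrist');cv2.imwrite('pics/w6.png',p[:,:,::-1])
E
```

```text
True
14.4833 7.918116555686283 [485.80050959 105.7280064  150.26219821] [-2.42599338e+00 -1.42262381e-02  1.55460290e+01] [0.07737945 0.28890443 0.00739777]
```

View pics/w6.png

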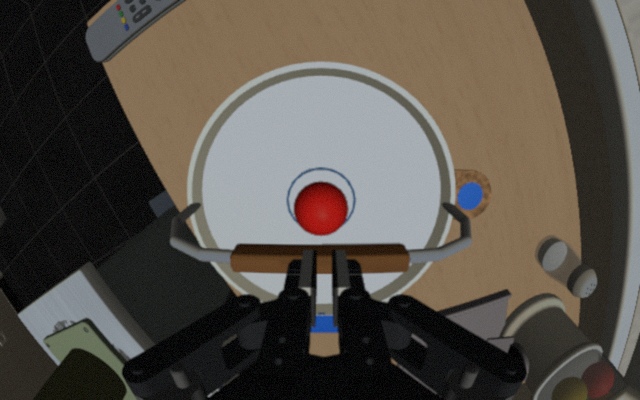

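The descent stopped early at z=150 (threshold tripped). The picture shows the jaws shut on top of the bar at about (325,255) rather than around it, with a light 15 N press. I'll open, go up and check the force.

```bash
python3 - <<'E'
from h import *
R=Rz(63.3);c=np.array([484.,105.5])
p0=sensors.read_state()['eef_pos']
ctrl.move_l(np.array([p0[0],p0[1],165.]),R,vel=60)
s=sensors.read_state();print(s['t'],s['eef_pos'],s['force'])
ctrl.gripper_to(60)
ctrl.move_l(np.array([*c,165.]),R,vel=60)
s=sensors.read_state();print(s['t'],s['grip_width'],s['eef_pos'],s['force'])
p,d=optics.grab_frame('wrist');cv2.imwrite('pics/w7.png',p[:,:,::-1]);np.savez('pics/w7.npz',p=p,d=d,pos=s['eef_pos'],rot=s['eef_rot'])
E
```

```text
15.275 [485.65431414 105.6823054  164.75331733] [ 0.4705009  -0.04949995  0.06210898]
16.0667 59.96782050047372 [483.84927276 105.50146838 164.98519775] [ 0.39278992  0.31732011 -1.37626379]
```

View pics/w7.png

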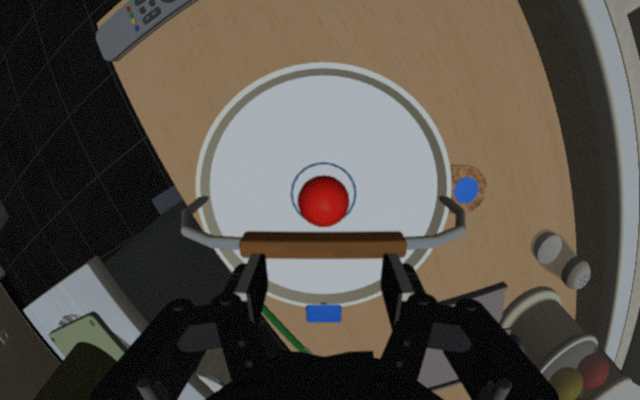

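Here the bar runs horizontally at (323,245) and the jaws open along it. I had kept the placing orientation, but the grip needs the jaws across the bar, a quarter turn different. Nothing moved: the plate, ring and ball look unchanged. Turning the tool to -26.7°, above the bar.

```bash
python3 - <<'E'
from h import *
c=np.array([484.,105.5])
ctrl.move_l(np.array([*c,200.]),vel=100)
ctrl.move_ptp(np.array([*c,200.]),Rz(-26.7))
s=sensors.read_state();print(s['t'],s['grip_width'],s['eef_pos'],s['force'],s['q'])
p,d=optics.grab_frame('wrist');cv2.imwrite('pics/w8.png',p[:,:,::-1]);np.savez('pics/w8.npz',p=p,d=d,pos=s['eef_pos'],rot=s['eef_rot'])
E
```

```text
18.0167 59.923083015278095 [483.7349671  105.48219594 199.58301855] [0.41145187 0.32957433 0.044797  ] [ 3.97038275e-02  9.33496991e-02  1.79442545e+00 -7.29579193e-06
  1.25468245e+00  2.07591615e+00]
```

View pics/w8.png

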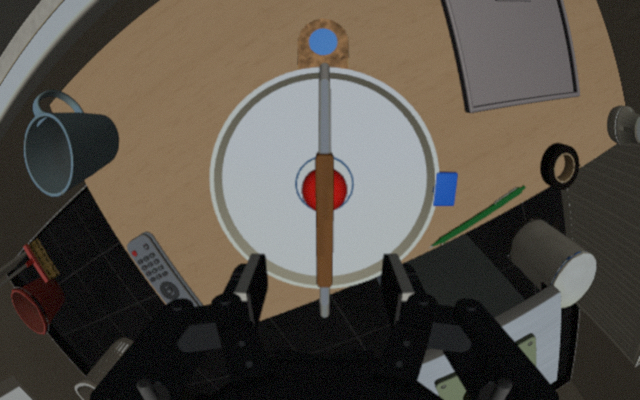

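Now the bar runs up the picture, from (325,154) to (325,287), midway between the pads at x≈325. The ball is at (324,190) in the ring and the dot at (323,41).

```bash
python3 - <<'E'
from h import *
f=np.load('pics/w8.npz');p=f['p'].astype(int);pos,rot=f['pos'],f['rot']
r,g,b=p[...,0],p[...,1],p[...,2]
sub=np.zeros(r.shape,bool);sub[140:300,310:340]=1
m=(r>g+25)&(g>30)&(g<130)&sub
n,l,st,ce=cv2.connectedComponentsWithStats(m.astype(np.uint8));i=1+st[1:,4].argmax();print(st[i],ce[i])
ys,xs=np.nonzero(l==i)
for y in (160,280): x=xs[ys==y];print(y,x.min(),x.max())
# far end top edge: upper face z125 ; near end upper face z125
A=wz(pos,rot,(325,st[i,1]),125);B=wz(pos,rot,(325,st[i,1]+st[i,3]-1),125);print(A,B,(A+B)/2,np.linalg.norm(A-B))
for a,c in cents(p,(b>r+80)&(b>g+30),60):
    for z in (4,33):
        X=wz(pos,rot,c,z);print(a,c,X,np.degrees(np.arctan2(*(X[:2]-[484,105.5])[::-1])))
E
```

```text
[ 310  155   30  132 2098] [324.08436606 216.06816015]
160 316 332
280 318 330
[527.26687001  83.05996529 125.        ] [440.45599238 126.43125361 125.        ] [483.86143119 104.74560945 125.        ] 97.04224402793862
534 [322.5  41.2] [612.32529038  42.80727629   4.        ] -26.037606781018436
534 [322.5  41.2] [607.35330303  45.13834689  33.        ] -26.07433281360791
637 [445.1 188.5] [416.45712209 -10.80656524   4.        ] -120.14508194767478
637 [445.1 188.5] [429.66101782  -3.50031708  33.        ] -116.49723349563625
```

```bash
python3 - <<'E'
from h import *
R=Rz(-26.6);c=np.array([484.,105.2])
print(ctrl.move_l(np.array([*c,122.]),R,vel=70,threshold=12))
s=sensors.read_state();print(s['t'],s['eef_pos'],s['force'])
if s['eef_pos'][2]<125:
    ctrl.gripper_to(22,force=30)
    ctrl.gripper_to(6,force=70)
s=sensors.read_state();print(s['t'],s['grip_width'],s['eef_pos'],s['force'],s['wrist_torque'])
p,d=optics.grab_frame('wrist');cv2.imwrite('pics/w9.png',p[:,:,::-1])
E
```

```text
False
19.3333 [484.54433889 105.21568985 122.57013945] [ 0.11407964 -0.52442113 -0.64388956]
20.025 10.904811069733608 [484.16664044 105.09389835 122.20880472] [-1.06039513 -0.38214527  1.47876696] [-0.06901674  0.00705508  0.02245058]
```

View pics/w9.png

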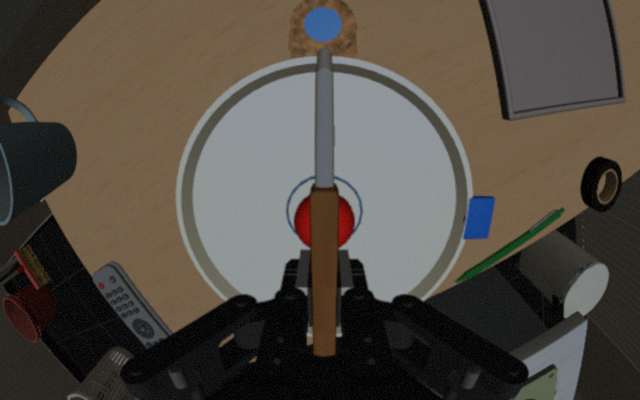

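The bar is pinched (width 10.9 mm) and the ball is in the ring at (324,222). Lifting straight up 80 mm, gently.

```bash
python3 - <<'E'
from h import *
R=Rz(-26.6);c=np.array([484.,105.2])
ctrl.hold(0.5)
ctrl.move_l(np.array([*c,202.]),R,vel=40)
ctrl.hold(0.5)
s=sensors.read_state();print(s['t'],s['grip_width'],s['eef_pos'],s['force'],s['wrist_torque']);print(s['eef_rot'])
p,d=optics.grab_frame('wrist');cv2.imwrite('pics/w10.png',p[:,:,::-1]);np.savez('pics/w10.npz',p=p,d=d,pos=s['eef_pos'],rot=s['eef_rot'])
p,d=optics.grab_frame('scene');cv2.imwrite('pics/s10.png',cv2.resize(p[150:290,180:440,::-1],(780,420)))
E
```

```text
23.225 10.943658314057812 [483.99266448 105.21184183 201.99555558] [-1.84881777e-03 -4.84835227e-01 -4.50950906e+00] [-0.07482817 -0.02580197  0.01815384]
[[ 8.94154446e-01 -4.47758669e-01 -1.61998539e-05]
 [-4.47758669e-01 -8.94154447e-01  1.01161093e-05]
 [-1.90147470e-05 -1.79173911e-06 -1.00000000e+00]]
```

View pics/w10.png

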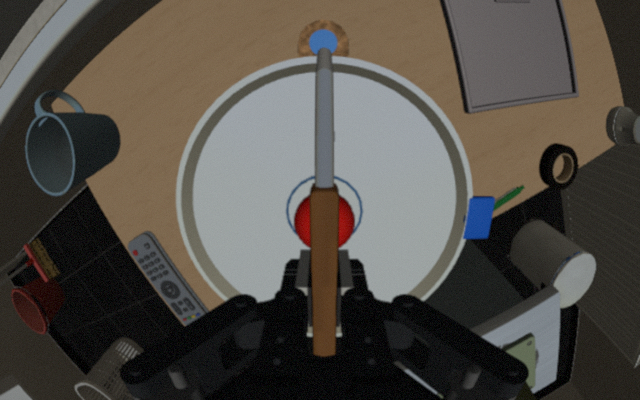

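View pics/s10.png

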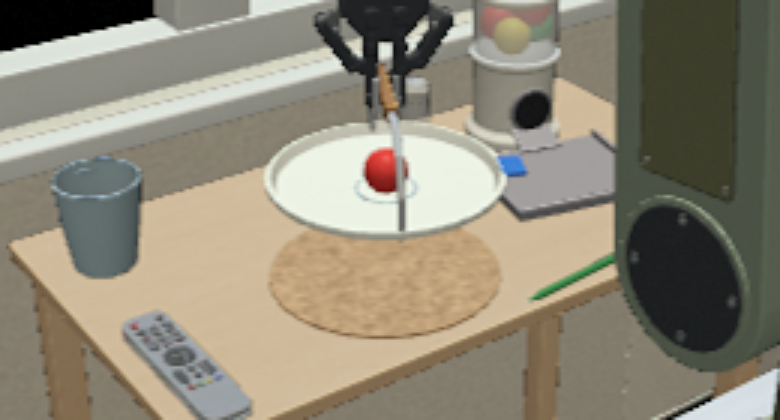

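The plate is clear of the mat and level, with the ball in the ring (wrist (324,222), unchanged from before the lift). I'll start the turn with a small step to check its speed.

```bash
python3 - <<'E'
from h import *
c=np.array([484.,105.2,202.])
ctrl.move_l(c,Rz(-16.6),vel=40)
s=sensors.read_state();print(s['t'],s['grip_width'],s['eef_pos'],s['force'],np.abs(s['qvel']).max())
p,d=optics.grab_frame('wrist');cv2.imwrite('pics/w11.png',p[100:300,160:480,::-1])
E
```

```text
23.65 10.923286972491471 [484.01289405 105.22173733 202.01646216] [-0.41220455 -0.15439347 -4.1829639 ] 0.007394169081882606
```

View pics/w11.png

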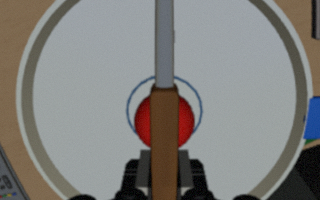

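```bash
python3 - <<'E'
from h import *
c=np.array([484.,105.2,202.])
for th in np.linspace(-16.6,63.8,12)[1:]:
    ctrl.move_l(c,Rz(th),vel=40); ctrl.hold(0.15)
ctrl.hold(0.5)
s=sensors.read_state();print(s['t'],s['grip_width'],s['eef_pos'],s['force'],s['q'][5]);print(s['eef_rot'])
p,d=optics.grab_frame('wrist');cv2.imwrite('pics/w12.png',p[:,:,::-1]);np.savez('pics/w12.npz',p=p,d=d,pos=s['eef_pos'],rot=s['eef_rot'])
p,d=optics.grab_frame('top');cv2.imwrite('pics/t12.png',cv2.resize(p[115:272,175:455,::-1],(800,448)));cv2.imwrite('pics/t12f.png',p[:,:,::-1])
p,d=optics.grab_frame('scene');cv2.imwrite('pics/s12f.png',p[:,:,::-1]);cv2.imwrite('pics/s12.png',cv2.resize(p[150:290,180:440,::-1],(780,420)))
E
```

```text
28.875 10.689878705362274 [483.99020129 105.19774365 201.98241016] [-0.03744674 -0.38849805 -3.95142864] 0.49651538780664795
[[ 4.41627062e-01  8.97198717e-01 -3.04949914e-05]
 [ 8.97198717e-01 -4.41627062e-01 -9.72413836e-06]
 [-2.21918979e-05 -2.30656245e-05 -9.99999999e-01]]
```

View pics/w12.png

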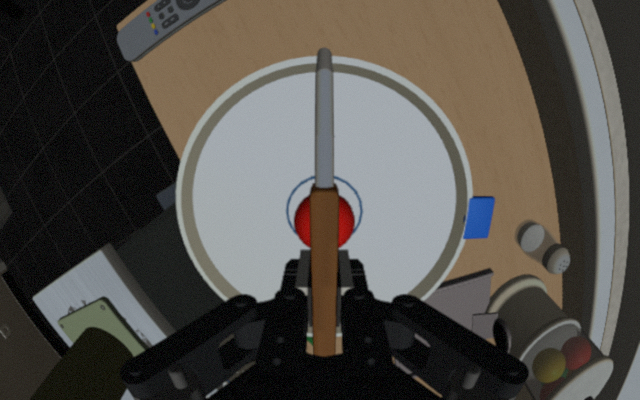

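View pics/t12.png

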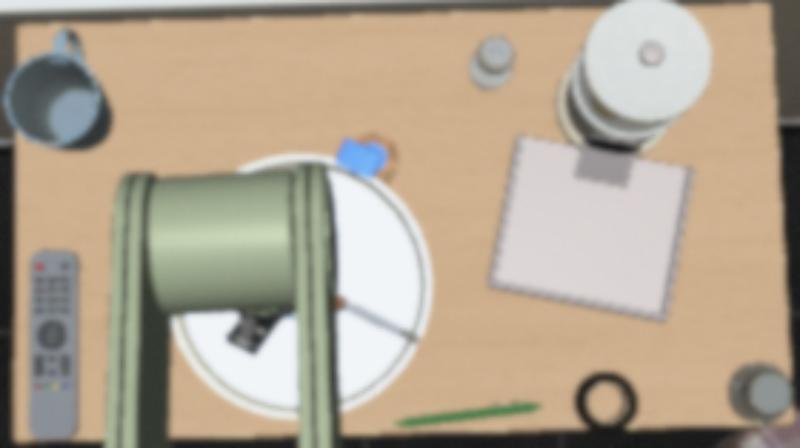

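View pics/s12.png

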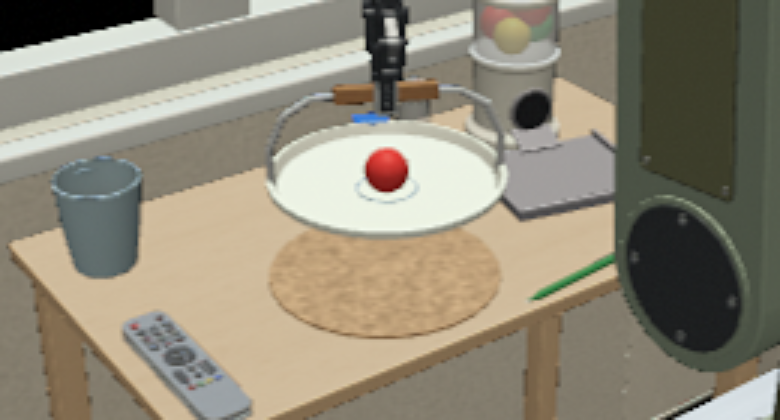

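Wrist view: the ball is in the ring at (324,222) and the tab is at (480,217). Top view: the tab overlaps the dot at (362,157) and every bystander is in place. Scene view: the plate hangs level with the ball in the ring. One numerical check of tab angle, level and ball position follows.

```bash
python3 - <<'E'
from h import *
for n in('w10','w12'):
    f=np.load(f'pics/{n}.npz');p=f['p'].astype(int);pos,rot=f['pos'],f['rot'];r,g,b=p[...,0],p[...,1],p[...,2]
    for a,c in cents(p,(b>r+80)&(b>g+30),60):
        for z in (4,113):
            X=wz(pos,rot,c,z);print(n,a,c,z,X.round(1),np.degrees(np.arctan2(*(X[:2]-[484,105.2])[::-1])).round(2),np.linalg.norm(X[:2]-[484,105.2]).round(1))
    m=(r>90)&(g<50)&(b<50);m[:150]=0;m[255:]=0
    ys,xs=np.nonzero(m);print('ball x-ext',xs.min(),xs.max(),ys.min(),ys.max(),wz(pos,rot,((xs.min()+xs.max())/2,ys.max()-28),114).round(1))
    P=np.array([wz(pos,rot,x,94.6)[:2] for x in ((287,210),(362,210),(324,176))]);print('ring L/R mid',((P[0]+P[1])/2).round(1))
E
```

```text
w10 428 [322.6  40.4] 4 [614.5  41.6   4. ] -25.98 145.2
w10 428 [322.6  40.4] 113 [595.4  50.7 113. ] -26.07 124.1
w10 994 [478.9 217.4] 4 [362.2 -41.4   4. ] -129.72 190.6
w10 994 [478.9 217.4] 113 [430.4  -3.6 113. ] -116.21 121.3
ball x-ext 24 353 200 254 [525.7 201.4 114. ]
ring L/R mid [484.4 104.7]
w12 961 [478.7 217.2] 4 [631.3 -15.2   4. ] -39.27 190.2
w12 961 [478.7 217.2] 113 [593.1  52.6 113. ] -25.73 121.1
ball x-ext 296 353 201 246 [485.  106.7 114. ]
ring L/R mid [484.5 105.6]
```

```bash
python3 - <<'E'
from h import *
ctrl.hold(1.0)
s=sensors.read_state();p,d=optics.grab_frame('wrist');cv2.imwrite('pics/w13.png',p[100:300,160:480,::-1])
print(s['t'],s['grip_width'],s['eef_pos'],np.abs(s['qvel']).max())
ctrl.finish_job()
E
```

```text
30.025 10.989980371078168 [484.01280604 105.20646137 202.00093686] 0.006417206407635387
the job is handed in; nothing more can be done
```

View pics/w13.png

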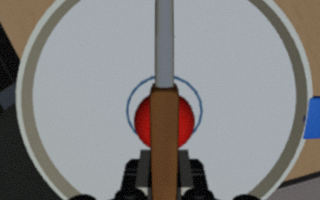

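I moved the ball from the tray to the plate and let it settle. I then lifted the plate 80 mm straight up by its bar, turned it 90.4° anticlockwise about its own axis, and handed in at 30 s of 61 s, still holding it.

**Last checks:**
- **Tab and dot:** the tab points to -25.7°. The dot is at -26.0° to -26.3°, depending on the camera, so they agree within about 0.6°.
- **Ball:** it is inside the blue ring, within about 2 mm of the middle, and it did not move in any picture taken during the lift and turn.
- **Plate:** the tool is vertical, so the plate hangs level. The arm is still, and the grip width is steady at about 11 mm.
- **Bystanders:** they are unmoved in the top view.

**What went wrong:** my first try at the bar used the wrong jaw orientation. The fingertips came down on top of the bar, with about 15 N measured after they shut. I backed off, turned the tool a quarter turn and gripped it correctly. Neither the plate nor the ball moved visibly.

**What disagreed:** the top and wrist cameras put the plate's centre about 2 mm apart, so I gripped about midway between the two.

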